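# Serve the chocolates from the rocker dispenser

## Task

Push the wooden turntable round until its blue bowl stands under the spout of the clear chocolate dispenser. Then press the orange paddle down and keep it down until all three gold chocolates have dropped into the bowl, and let the paddle come back up by itself so the gate is shut. Pick nothing up: do not touch the chocolates, and leave the orange grater and the two tongs where they are.

Things in the scene. Friction and masses are not known exactly. Their poses are not given: they have to be found in the camera images.
- dispenser: Clear acrylic dispenser, fixed, 120 mm wide (x), about 310 long (y), 178 high. Origin on the counter, 5 mm from under the pivot; own +y points to the paddle end. Open-topped lane slopes down along y to the spout at y=-127. White pivot posts at y=5, x=+-29, 178 high. White base plate x +-60, y -65 to +155, 12 high; nothing else lies under the paddle.
- rocker (a joint): Angle of the orange rocker (seesaw) about its level pivot, rad: 0 = paddle up, gate shut (rest); grows as the paddle is pressed down; stop at 0.32 = gate fully up. From about 0.25 up the gate lets the chocolates pass. A spring brings it back: about 1.5 N on the paddle starts it, 3 N holds it at the stop.
- paddle (a point): Centre of the top face of the orange paddle (30 mm x 32 mm, 8 thick), 100 mm from the pivot on the dispenser's +y side; about 169 mm above the counter at rest, about 31 mm lower at the stop.
- spout (a point): Centre of the spout's mouth (about 32 x 44 mm), 95 mm above the counter; the chocolates fall straight down from here.
- pivot (a point): Centre of the turntable's top face, on its upright axis, 24 mm above the counter. Wooden disc 250 mm across, 16 thick, on a fixed rubber foot; it turns freely both ways, stays where it is left (about 0.5 N at the peg to move it).
- turntable (a joint): Angle of the turntable, rad, counterclockwise seen from above. 0 has no special meaning; where the bowl meets the spout differs from run to run. At the start it must be turned clockwise by about 0.6 to 1.9 rad.
- bowl (a point): Centre of the inner floor of the blue bowl (104 mm across at the rim, 96 inside, 50 high, rim 74 above the counter), fixed on the turntable 68 mm from its axis. A white lidded butter dish (104 x 76 mm, knob top 79 above the counter) is fixed on the opposite side, centre 66 mm from the axis, long side across the radius.
- peg (a point): Top centre of a light wooden peg (16 mm diameter, standing 46 mm above the disc, top 70 mm above the counter), fixed on the turntable 110 mm from its axis, a quarter turn counterclockwise (seen from above) from the bowl. A convenient place to push.
- choc_1: Gold ball, 28 mm diameter, 11 to 20 g, loose; the lowest of three in the lane, resting on the gate. Origin at its centre.
- choc_2: Gold ball like choc_1, second in the lane. Origin at its centre.
- choc_3: Gold ball like choc_1, last in the lane. Origin at its centre.
- grater: Orange box grater standing loose, base 70 x 100 mm, 185 high. Origin at the centre of its underside.
- tongs_1: Stainless tongs lying loose, 230 long (their x), 50 wide at the jaws, 22 high. Origin on the counter near the middle.
- tongs_2: Stainless tongs like tongs_1.

How it is judged:
On the way, in this order (a step that is already met when the one before it is completed fails the run):
1. the bowl stands under the spout, gate still shut (horizontal distance between bowl and spout below 0.026 m and value of joint rocker below 0.05 rad), for 0.3 s.
2. the paddle is pressed down at its own end, lifting the gate (value of joint rocker above 0.22 rad and distance between the grasp point and paddle below 0.09 m and horizontal distance between bowl and spout below 0.035 m), for 0.2 s.
At the end, for the whole second after the job is handed in: All three chocolates lie at rest in the bowl (within 48 mm of its centre, below its rim), the bowl still stands under the spout (within 35 mm sideways), and the rocker is back up (under 0.04 rad) with the gate shut (horizontal distance between each of choc_1, choc_2, choc_3 and bowl below 0.048 m and z of choc_1 in the frame of bowl between 0 and 0.055 m and linear speed of each of choc_1, choc_2, choc_3 below 0.03 m/s and z of choc_2 in the frame of bowl between 0 and 0.055 m and z of choc_3 in the frame of bowl between 0 and 0.055 m and value of joint rocker below 0.04 rad and horizontal distance between bowl and spout below 0.035 m); the robot touches nothing.
It fails at once if the robot touches a chocolate (contact force between any of the fingers, the arm and choc_1 above 0.3 N or contact force between any of the fingers, the arm and choc_2 above 0.3 N or contact force between any of the fingers, the arm and choc_3 above 0.3 N).
It fails at once if the grater or a pair of tongs is shifted more than 30 mm, lifted or knocked over (distance of any of grater, tongs_1, tongs_2 from where it was at the start of the episode above 0.03 m or angle between any of grater, tongs_1, tongs_2's own z axis and vertical above 0.4 rad).
It also fails if it takes over 58 s, if anything falls off the work surface, if the arm or the gripper's body presses on something with over 40 N, if the wrist force passes 120 N, or if a joint passes its speed limit or range.

## Robot

A 6-joint arm with a two-finger parallel gripper is mounted at the origin on the work surface. World frame = base frame: x ahead of the robot, y to its left, z up, the work surface at z = 0. Lengths are in m, angles in rad, forces in N, time in s.
With the tool pointing down it reaches from about 0.275 to 0.825 m from the base axis. Payload 4.9 kg.
Tool frame: the origin (TCP) lies midway between the tips of the shut fingers; the grasp point (between the pads) lies robot.tcp_to_grasp behind it (robot.tcp_to_grasp is the distance from the TCP to the grasp point, in m); z points along the fingers, y is the line along which they close (so a half turn about z gives the same grasp; the last joint's range is limited). The gripper opens to 85 mm and grips with 20 to 120 N. Pads are 22 mm wide; open, the fingers measure 114 mm over their backs; the gripper's body (76 mm by 85 mm) begins 54 mm behind the grasp point. The pads swing forward as they close: fully open they stand 13 mm farther back than shut.
Start: joints at [-1.367, 0.326, -0.193, 1.052, 0, 1.437], TCP at [0.182, -0.519, 0.231] pointing down, gripper open.
Joint ranges: [-2.65, 2.65], [-0.97, 1.79], [-1.3, 1.35], [-1.93, 2.1], [-1.47, 1.37], [-3.14, 3.14]. Speed limits (rad/s): [2.57, 2.57, 3.14, 3.14, 3.14, 3.14].

## Interface

Orientations are given as a unit quaternion [x, y, z, w].
In Python, from cell import robot, optics gives the robot as it stands. The module is installed in compiled form; this text tells all that it offers.
- The arm moves only by the shell command python3 -m pendant 'ROWS' [OPENING] [FORCE]. ROWS is JSON, a list of rows, each a list of 4 numbers: the shift along the world's x, y, z as a fraction of full scale, then the turn about the world's z as a fraction of full scale. In form: [[x, y, z, turn], ...]. A call has 1 to 12 rows; each row shifts and turns the commanded pose from where the row before left it; what a row does not reach is not made up. Full scale, the value 1, is 0.03 m for a shift and 0.1 rad for a turn. A row lasts 1/12 s, in which the tool goes at most 41.7 mm and 7.16 degrees, less where a joint would pass 70% of its speed; a pose out of reach is approached as far as the arm can. A call with a number of a shift or a turn outside -1 to 1 is refused whole. A call with a gripper value outside its range is refused whole. OPENING is the opening, from 0 (shut) to 1 (fully open), set as the call begins (- or left out, the last holds). The fingers move at their own pace and stop on an object; FORCE is the grip in N (left out, the last holds). Time passes only in rows, so rows that do not move let the fingers close. It gives the time, the measured TCP pose, the force, the opening and the grip force at its end, in the units of the state.
- robot.get_state(): the state, without advancing time (a new reading comes with each control period).
- optics.get_image(name): name is "scene" or "top"; returns a dict with "img" (400x640x3 uint8, blue, green, red), "range_z" (400x640 float32, m along the optical axis (not along the pixel's ray), 0 where there is no reading), "mtx" (3x3 intrinsics, pixels), "dist_coeffs" ([k1, k2, p1, p2, k3] as OpenCV has them; the pictures are not rectified), "xyz" and "attitude" of the camera in the world. Camera axes: x right, y up, looking along -z (the intrinsics and any distortion apply to the point x, -y, -z); pixel columns grow to the right and rows downward; lengths in m; the calibration is good to about 2 mm. A picture is of the moment at which its call begins.
- robot.sign_off(): hands the job in; it is judged then, once.
Trained networks look in the newest picture that a camera, given by its name, has taken for a name from the list of things; names that differ only in an ending like _2 or _b are one class to them, and where a whole thing is asked for, a point or a joint stands for the part that bears it (a point fixed in the world has none). Each returns a list of dicts, best first, with "conf" (0 to 1); they miss things now and then, are a little off and sometimes report something else, mostly with a low value. They report only what shows in the picture. A call takes as long as a camera call.
- optics.recognise(camera, label): "location" ([x, y, z] in m, in world coordinates, good to about 4 mm: the middle of the surface that is visible of it).
- optics.place_of(camera, label): "location" ([x, y, z] in m, in world coordinates, good to about 4 mm: a listed point, or the origin of a listed thing).
The state is a dict: "time": time; "q": joint angles; "qd": joint speeds; "joint_efforts": joint torques, N m; "ee_pos": TCP position; "ee_rot": TCP orientation; "contact_force": force on the tool from outside, world axes, zero at the start; "wrist_torque": the same for the moment, N m; "finger_gap": finger opening in m; "gripper_force": force on a finger pad.
Only numpy, scipy, OpenCV 4.12 (cv2) and the standard library are available. Lean on these libraries where they do the work, as an engineer would, in place of code of your own. Each camera call takes 0.05 s, during which the arm holds its last target. There are 200 camera calls.

## Working session

There is one attempt and no reset: what is moved stays moved. The work goes in short steps, Python scripts to look and compute and a shell command to move; the robot and the scene stay as the last step left them, time stands still between calls to the robot, and variables do not carry over. Pictures are saved under pics/ and viewed, at most 10 in all, crops included, and the job is handed in when it is done.

```bash
mkdir -p pics; python3 - <<'E'
from cell import robot, optics
import cv2, numpy as np
s=robot.get_state()
print(s['time'],np.round(s['ee_pos'],3),np.round(s['ee_rot'],3),robot.tcp_to_grasp,s['finger_gap'])
for c in("top","scene"):
    im=optics.get_image(c); cv2.imwrite(f"pics/{c}0.png",im['img']); print(c,np.round(im['xyz'],3),np.round(im['attitude'],3))
    for l in("paddle","spout","pivot","bowl","peg","dispenser","choc_1","grater","tongs_1"):
        print(l,[(np.round(d['location'],3).tolist(),round(d['conf'],2)) for d in optics.place_of(c,l)][:4])
E
```

```text
0.0 [ 0.182 -0.518  0.231] [ 0.986  0.168 -0.    -0.001] 0.0187 0.0855421030388033
top [0.317 0.064 1.753] [-0.039  0.046  0.715 -0.697]
paddle [([0.561, 0.179, 0.169], 0.55)]
spout [([0.544, -0.053, 0.099], 0.9)]
pivot [([0.542, -0.122, 0.03], 0.63), ([0.548, 0.025, 0.128], 0.44)]
bowl [([0.471, -0.109, 0.032], 0.94)]
peg [([0.513, -0.233, 0.072], 0.92)]
dispenser [([0.554, 0.076, -0.0], 0.92)]
choc_1 [([0.548, 0.026, 0.128], 0.53), ([0.542, -0.001, 0.124], 0.51), ([0.551, 0.052, 0.131], 0.47)]
grater [([0.392, -0.364, 0.002], 0.55)]
tongs_1 [([0.522, 0.464, 0.001], 0.6), ([0.583, -0.366, 0.001], 0.55)]
scene [ 0.988 -0.522  0.768] [0.398 0.142 0.32  0.848]
paddle [([0.559, 0.176, 0.171], 0.7), ([0.393, -0.364, 0.003], 0.18)]
spout [([0.541, -0.051, 0.095], 0.79)]
pivot [([0.536, -0.125, 0.024], 0.84)]
bowl [([0.469, -0.106, 0.031], 0.82)]
peg [([0.511, -0.23, 0.07], 0.72)]
dispenser [([0.551, 0.075, 0.002], 0.68), ([0.512, -0.234, 0.07], 0.46)]
choc_1 [([0.548, 0.003, 0.123], 0.57), ([0.552, 0.029, 0.128], 0.49), ([0.553, 0.05, 0.13], 0.48)]
grater [([0.393, -0.361, 0.002], 0.62)]
tongs_1 [([0.516, 0.467, 0.0], 0.89), ([0.589, -0.364, 0.002], 0.61)]
```

View pics/top0.png

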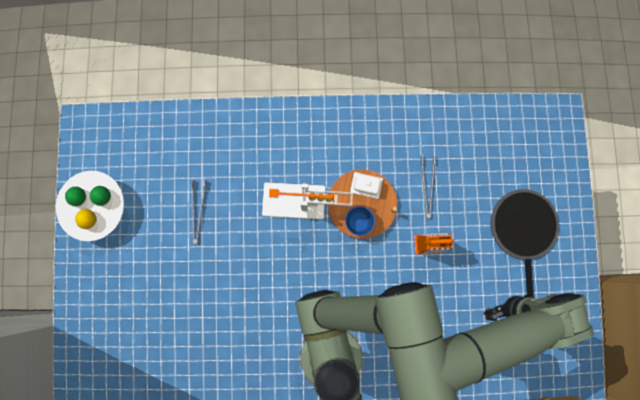

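View pics/scene0.png

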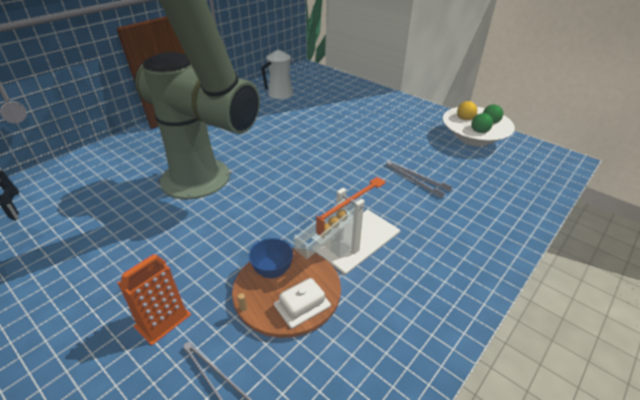

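Top view: turntable (363,203), bowl (360,220), peg (395,210), paddle (273,193), grater (435,243) and tongs (428,190). The scene view agrees. The bowl is at about 167° around the disc and the spout at about 87°, so it needs roughly 1.4 rad clockwise. I'll go behind the peg on its +x side with the fingers shut, passing high over the grater.

```bash
python3 -m pendant '[[0,0,1,0],[0,0,1,0],[0,0,1,0]]' 0 && python3 -m pendant '[[1,0.75,0,0.8],[1,0.75,0,0.8],[1,0.75,0,0.8],[1,0.75,0,0.8],[1,0.75,0,0.8],[1,0.75,0,0.8],[1,0.75,0,0.8],[1,0.75,0,0.8],[1,0.75,0,0.8],[1,0.75,0,0.8],[1,0.75,0,0.8],[1,0.75,0,0.8]]'; python3 -c "
from cell import robot;print(robot.get_state()['q'])"
```

```text
time: 1.25
ee_pos: [0.1822, -0.5184, 0.322]
ee_rot: [0.986, 0.168, -0.0, -0.001]
contact_force: [0.4, -0.1, -0.2]
finger_gap: 0.0515
gripper_force: 0.0
time: 2.25
ee_pos: [0.5436, -0.2475, 0.3214]
ee_rot: [0.796, 0.606, 0.0, 0.0]
contact_force: [-0.4, -1.5, -0.1]
finger_gap: -0.0001
gripper_force: 0.0
[-5.50760823e-01  3.78847066e-01  1.12764106e-01  1.30438927e+00
 -8.17877246e-05  1.28892127e+00]
```

```bash
python3 -m pendant '[[0.2,0.2,-1,0],[0,0,-1,0],[0,0,-1,0],[0,0,-1,0],[0,0,-1,0],[0,0,-1,0],[0,0,-1,0],[0,0,-1,0],[0,0,-0.8,0],[0,0,-0.4,0],[0,0,0,0]]'; python3 - <<'E'
from cell import robot, optics
import cv2, numpy as np
im=optics.get_image("scene"); cv2.imwrite("pics/s1.png",cv2.resize(im['img'][220:360,180:400],None,fx=3,fy=3))
for c in("scene","top"):
    if c=="top": optics.get_image(c)
    for l in("peg","bowl","spout"): print(l,[(np.round(d['location'],3).tolist(),round(d['conf'],2)) for d in optics.place_of(c,l)][:2])
E
```

```text
time: 3.17
ee_pos: [0.5462, -0.2418, 0.0424]
ee_rot: [0.797, 0.604, -0.001, -0.003]
contact_force: [-0.9, 1.0, -1.0]
finger_gap: 0.0001
gripper_force: 0.0
peg [([0.51, -0.232, 0.068], 0.64), ([0.553, 0.026, 0.128], 0.43)]
bowl [([0.473, -0.112, 0.032], 0.58)]
spout [([0.54, -0.05, 0.092], 0.84)]
peg [([0.51, -0.233, 0.071], 0.65)]
bowl [([0.47, -0.11, 0.03], 0.96), ([0.509, -0.234, 0.075], 0.54)]
spout [([0.544, -0.054, 0.1], 0.58)]
```

View pics/s1.png

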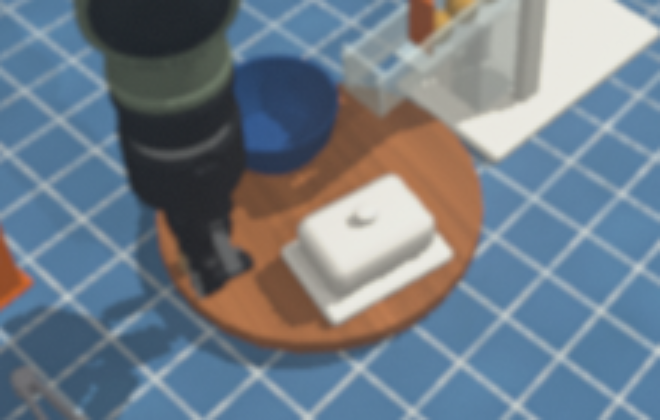

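The fingers (crop 215,270) stand on the disc behind the peg, clear of the butter dish (365,240). Now pushing along the arc, most of the way.

```bash
python3 -m pendant '[[-0.27,0.2,0,0],[-0.43,0.08,0,0],[-0.43,0.08,0,0],[-0.43,0.08,0,0],[-0.37,0.22,0,0],[-0.37,0.22,0,0],[-0.37,0.22,0,0],[-0.27,0.33,0,0],[-0.27,0.33,0,0],[-0.27,0.33,0,0],[0,0,0,0]]'; cat > look.py <<'E'
from cell import robot, optics
import numpy as np
def look(ls=("peg","bowl","spout"),cs=("scene","top")):
    for c in cs:
        im=optics.get_image(c)
        for l in ls: print(c,l,[(np.round(d['location'],3).tolist(),round(d['conf'],2)) for d in optics.place_of(c,l)][:3])
    return im
E
python3 -c "from look import *;look()"
```

```text
time: 4.48
ee_pos: [0.4423, -0.1786, 0.0457]
ee_rot: [0.796, 0.605, -0.0, -0.001]
contact_force: [-0.9, -0.2, -0.3]
finger_gap: 0.0
gripper_force: 0.0
scene peg [([0.43, -0.151, 0.07], 0.7)]
scene bowl [([0.517, -0.057, 0.031], 0.9)]
scene spout [([0.538, -0.052, 0.091], 0.85)]
top peg [([0.428, -0.151, 0.071], 0.9), ([0.56, 0.179, 0.171], 0.64)]
top bowl [([0.521, -0.06, 0.032], 0.67)]
top spout [([0.543, -0.055, 0.094], 0.73)]
```

```bash
python3 -m pendant '[[-0.13,0.27,0,0],[-0.13,0.27,0,0],[-0.1,0.27,0,0],[-0.06,0.27,0,0],[0,0,0,0],[0,0,0,0]]'; 
python3 -c "from look import *;look(('peg','bowl','spout','pivot'));look(('peg','bowl','spout','pivot'))"
```

```text
time: 5.38
ee_pos: [0.4309, -0.1469, 0.0453]
ee_rot: [0.796, 0.605, -0.0, -0.0]
contact_force: [-0.2, -0.5, 0.9]
finger_gap: -0.0001
gripper_force: 0.0
scene peg [([0.427, -0.12, 0.072], 0.79)]
scene bowl [([0.542, -0.06, 0.031], 0.88)]
scene spout [([0.54, -0.053, 0.094], 0.85)]
scene pivot []
top peg [([0.423, -0.125, 0.073], 0.63)]
top bowl [([0.54, -0.056, 0.03], 0.56)]
top spout [([0.547, -0.055, 0.099], 0.64)]
top pivot [([0.542, -0.126, 0.028], 0.91)]
scene peg [([0.424, -0.121, 0.069], 0.88)]
scene bowl [([0.551, 0.074, 0.001], 0.29), ([0.549, 0.001, 0.12], 0.19)]
scene spout [([0.392, -0.362, 0.001], 0.75), ([0.543, -0.05, 0.093], 0.73)]
scene pivot [([0.538, -0.127, 0.022], 0.66), ([0.54, -0.055, 0.095], 0.31)]
top peg [([0.432, -0.122, 0.073], 0.86)]
top bowl [([0.542, -0.056, 0.03], 0.72)]
top spout [([0.543, -0.052, 0.097], 0.72)]
top pivot [([0.543, -0.124, 0.025], 0.93)]
```

Bowl measured at (0.541,-0.057), spout at (0.5425,-0.0525), so they are about 5 mm apart. Backing off, then going up and over to the paddle.

```bash
python3 -m pendant '[[-0.2,-0.8,0,0],[0,0,1,0],[0,0,1,0],[0,0,1,0],[0,0,1,0],[0,0,1,0],[0,0,1,0],[0,0,1,0],[0,0,1,0]]' && python3 -m pendant '[[0.41,1,0,0.2],[0.41,1,0,0.2],[0.41,1,0,0.2],[0.41,1,0,0.2],[0.41,1,0,0.2],[0.41,1,0,0.2],[0.41,1,0,0.2],[0.41,1,0,0.2],[0.41,1,0,0.2],[0.41,1,0,0.1],[0.41,1,0,0],[0,0.9,0,0]]'; 
python3 -c "from look import *;look(('peg','bowl','spout','paddle'));look(('bowl','spout','paddle'))"
```

```text
time: 7.13
ee_pos: [0.4249, -0.1716, 0.2869]
ee_rot: [0.797, 0.604, 0.0, 0.0]
contact_force: [0.8, 0.8, 0.9]
finger_gap: -0.0001
gripper_force: 0.0
time: 8.13
ee_pos: [0.5621, 0.187, 0.2847]
ee_rot: [0.736, 0.677, 0.0, 0.0]
contact_force: [0.3, -0.6, -0.7]
finger_gap: 0.0001
gripper_force: 0.0
scene peg [([0.428, -0.119, 0.07], 0.92)]
scene bowl [([0.538, -0.06, 0.031], 0.98)]
scene spout [([0.542, -0.054, 0.092], 0.56)]
scene paddle [([0.558, 0.176, 0.167], 0.63), ([0.54, -0.129, 0.026], 0.24)]
top peg [([0.424, -0.121, 0.07], 0.66)]
top bowl [([0.541, -0.058, 0.03], 0.85)]
top spout [([0.541, -0.055, 0.098], 0.88)]
top paddle []
scene bowl [([0.538, -0.058, 0.031], 0.97)]
scene spout []
scene paddle [([0.557, 0.175, 0.169], 0.63)]
top bowl [([0.54, -0.057, 0.031], 0.74)]
top spout [([0.542, -0.054, 0.098], 0.58)]
top paddle [([0.587, -0.367, 0.001], 0.52)]
```

```bash
python3 -m pendant '[[-0.1,-0.25,-1,0],[0,0,-1,0],[0,0,-1,0],[0,0,-0.5,0],[0,0,-0.35,0],[0,0,-0.35,0],[0,0,-0.35,0],[0,0,-0.3,0],[0,0,0,0],[0,0,0,0],[0,0,0,0]]'; 
python3 - <<'E'
from look import *
import cv2
look(('bowl','paddle','choc_1'))
im=optics.get_image("scene")['img'];cv2.imwrite("pics/s2.png",cv2.resize(im[160:320,220:420],None,fx=3,fy=3))
E
```

```text
time: 9.95
ee_pos: [0.5585, 0.178, 0.1408]
ee_rot: [0.736, 0.677, 0.001, 0.0]
contact_force: [0.6, 0.4, 2.9]
finger_gap: -0.0004
gripper_force: 1.3
scene bowl [([0.538, -0.06, 0.032], 0.89)]
scene paddle [([0.56, 0.17, 0.138], 0.84)]
scene choc_1 [([0.546, -0.035, 0.117], 0.51), ([0.54, -0.074, 0.042], 0.49), ([0.546, -0.06, 0.073], 0.41)]
top bowl [([0.54, -0.058, 0.031], 0.73), ([0.52, 0.467, -0.001], 0.73)]
top paddle []
top choc_1 [([0.542, -0.069, 0.07], 0.61)]
```

View pics/s2.png

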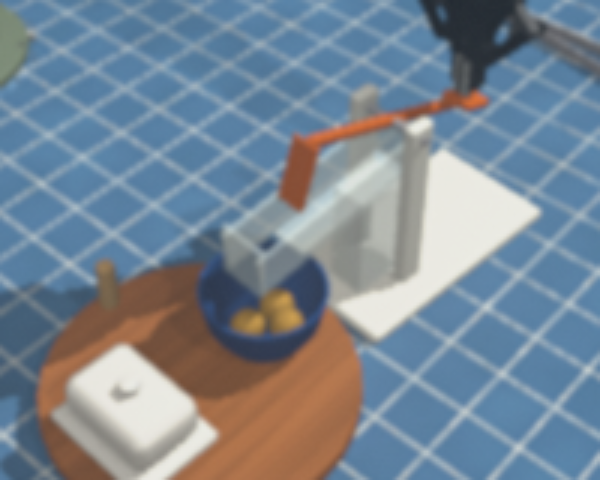

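The gate is up (crop 300,175). The lane is empty, and all three gold balls are in the bowl (250,320; 283,310; 280,300). Releasing by lifting straight up, well clear.

```bash
python3 -m pendant '[[0,0,0.5,0],[0,0,0.5,0],[0,0,0.6,0],[0,0,1,0],[0,0,1,0],[0,0,1,0],[0,0,1,0],[0,0,0,0],[0,0,0,0],[0,0,0,0],[0,0,0,0],[0,0,0,0]]'; python3 -m pendant '[[0,0,0,0],[0,0,0,0],[0,0,0,0],[0,0,0,0],[0,0,0,0],[0,0,0,0],[0,0,0,0],[0,0,0,0]]';
python3 - <<'E'
from look import *
import cv2
look(('bowl','spout','paddle','choc_1'))
im=optics.get_image("scene")['img'];cv2.imwrite("pics/s3.png",cv2.resize(im[160:320,220:420],None,fx=3,fy=3))
E
```

```text
time: 11.4
ee_pos: [0.5566, 0.1774, 0.3059]
ee_rot: [0.736, 0.677, -0.002, -0.001]
contact_force: [-0.9, 1.2, 0.3]
finger_gap: 0.0002
gripper_force: 0.0
time: 12.07
ee_pos: [0.5576, 0.1777, 0.3078]
ee_rot: [0.736, 0.677, 0.0, 0.0]
contact_force: [0.8, -0.3, -0.7]
finger_gap: -0.0001
gripper_force: 0.0
scene bowl [([0.539, -0.06, 0.029], 0.92)]
scene spout [([0.541, -0.053, 0.095], 0.86)]
scene paddle [([0.558, 0.178, 0.167], 0.71)]
scene choc_1 [([0.426, -0.116, 0.068], 0.61), ([0.542, -0.075, 0.041], 0.57), ([0.561, -0.062, 0.042], 0.47)]
top bowl [([0.542, -0.062, 0.028], 0.78)]
top spout [([0.543, -0.057, 0.101], 0.95), ([0.39, -0.365, 0.003], 0.17)]
top paddle []
top choc_1 [([0.535, -0.04, 0.045], 0.56), ([0.535, -0.076, 0.041], 0.54), ([0.562, -0.059, 0.044], 0.37)]
```

View pics/s3.png

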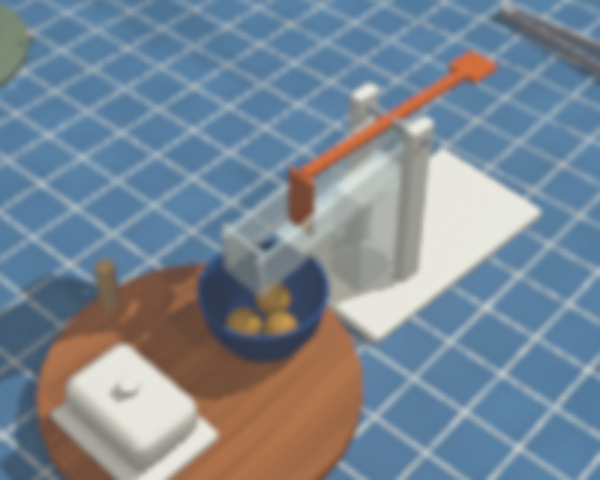

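The paddle is back up (crop 473,65), the gate is shut (300,195), and the three balls lie in the bowl (245,322; 273,297; 281,323). I'll give the balls a few seconds to settle, then hand in.

```bash
for i in 1 2 3 4; do python3 -m pendant '[[0,0,0,0],[0,0,0,0],[0,0,0,0],[0,0,0,0],[0,0,0,0],[0,0,0,0],[0,0,0,0],[0,0,0,0],[0,0,0,0],[0,0,0,0],[0,0,0,0],[0,0,0,0]]' >/dev/null; done
python3 - <<'E'
from cell import robot, optics
import cv2, numpy as np
a=optics.get_image("scene")['img'][160:320,220:420].astype(int)
for _ in range(8): b=optics.get_image("scene")['img'][160:320,220:420].astype(int)
d=abs(a-b)[80:125,60:112].max(); print("change in bowl",d)
if d<25: print(robot.sign_off())
E
```

```text
change in bowl 3
the job is handed in; nothing more can be done
None
```

The job is handed in: the last pictures showed the bowl under the spout (about 7 mm off by the detections), all three chocolates at rest in it, the paddle back up with the gate shut and the arm clear; the verdict itself was not reported.

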